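# Flip the column rack tag to reserved

### The job

The longest column in the rack is booked for the next run: push the flip tag at the head of its lane up and over its hinge with your fingertips, until it lies flat on the column side with its ring face up. Do not pinch the tag between the fingers, and leave the other two tags, the columns and the things standing around the rack where they are.

Things in the scene. Friction and masses are not known exactly. Their poses are not given: they have to be found in the camera images.
- rack: Fixed column rack: flat aluminium deck, 306 mm (x) by 250 mm (y), top 70 mm above the bench, 6 mm thick, on four corner legs, open below. Origin on the bench below the middle of the tags' hinge line; z up, y left along that line, x from tags to columns (away from the robot, within 17 degrees). Deck runs from x = -36 to +270 mm. Each column lies straight behind its tag, from x = 80 mm.
- column_long: Longest of three loose steel columns that lie in the lanes along rack x, 170 mm long over its two 16 mm hexagon end fittings, 12 mm tube, 160 g. Origin under its near end (the end next to the tag), on the deck; x along the column away from the tag.
- column_medium: Loose steel column like the long one, 120 mm long, 120 g. Origin under its near end.
- column_short: Loose steel column like the long one, 70 mm long, 80 g. Origin under its near end.
- tag_left (a joint): Flip tag of the left lane, white plate 52 mm wide, 5 mm thick, free edge 64.5 mm from the hinge, 25 g. In rad: 0 = lying level towards the robot, disc face up, last 28 mm overhanging the deck's front edge, free space below; 1.57 = upright; 3.14 = flipped over, level, column side, ring face up (stops at both). Friction hinge: stays where it is left, moves with about 0.4 N at the edge. Starts at 0 to 0.12.
- tag_middle (a joint): Flip tag of the middle lane, white plate 52 mm wide, 5 mm thick, free edge 64.5 mm from the hinge, 25 g. In rad: 0 = lying level towards the robot, disc face up, last 28 mm overhanging the deck's front edge, free space below; 1.57 = upright; 3.14 = flipped over, level, column side, ring face up (stops at both). Friction hinge: stays where it is left, moves with about 0.4 N at the edge. Starts at 0 to 0.12.
- tag_right (a joint): Flip tag of the right lane, white plate 52 mm wide, 5 mm thick, free edge 64.5 mm from the hinge, 25 g. In rad: 0 = lying level towards the robot, disc face up, last 28 mm overhanging the deck's front edge, free space below; 1.57 = upright; 3.14 = flipped over, level, column side, ring face up (stops at both). Friction hinge: stays where it is left, moves with about 0.4 N at the edge. Starts at 0 to 0.12.
- tag_left_hinge (a point): Middle of the left tag's hinge pin: fixed on the rack at x = 0, y = +80 mm, z = 76 mm; the pin runs level along rack y, between lugs 81 mm high at its ends (29 mm either side). A strip 10 mm high on the deck at x = 78 mm stops the columns.
- tag_left_edge (a point): Middle of the free edge of the left tag, halfway through its thickness, 64.5 mm from the hinge pin; moves with the tag.
- tag_middle_hinge (a point): Middle of the middle tag's hinge pin: fixed on the rack at x = 0, y = 0 mm, z = 76 mm; the pin runs level along rack y, between lugs 81 mm high at its ends (29 mm either side). A strip 10 mm high on the deck at x = 78 mm stops the columns.
- tag_middle_edge (a point): Middle of the free edge of the middle tag, halfway through its thickness, 64.5 mm from the hinge pin; moves with the tag.
- tag_right_hinge (a point): Middle of the right tag's hinge pin: fixed on the rack at x = 0, y = -80 mm, z = 76 mm; the pin runs level along rack y, between lugs 81 mm high at its ends (29 mm either side). A strip 10 mm high on the deck at x = 78 mm stops the columns.
- tag_right_edge (a point): Middle of the free edge of the right tag, halfway through its thickness, 64.5 mm from the hinge pin; moves with the tag.
- solvent_bottle: Amber glass bottle, 80 mm across, 175 mm high, loose, 0.55 kg; stands on the bench to one side of the rack. Origin at the centre of its underside.
- fittings_jar: White plastic jar, 58 mm across, 62 mm high, loose; stands on the bench to the other side of the rack. Origin at the centre of its underside.
- wrench: Steel open-end wrench, 140 mm long, loose, lying on the bench to the right of the rack. Origin under its middle.
Mind the look-alikes: they are no part of the job. Leave any blue look-alike of the column_long alone.

How it is judged:
By the outcome, as a careful person would: the job done as asked, in the order asked, and still so for the second after the job is handed in, with the robot touching nothing.
It also fails if it takes over 40 s, if anything falls off the work surface, if the arm or the gripper's body presses on something with over 40 N, if the wrist force passes 120 N, or if a joint passes its speed limit or range.

### The arm

A 6-joint arm with a two-finger parallel gripper is mounted at the origin on the work surface. World frame = base frame: x ahead of the robot, y to its left, z up, the work surface at z = 0. Lengths are in m, angles in degrees, forces in N, time in s.
With the tool pointing down it reaches from about 0.3 to 0.825 m from the base axis. Payload 5.4 kg.
Tool frame: the origin (TCP) lies at the very end of the fingers, on their centre line; the grasp point (between the pads) lies 19 mm behind it; z points along the fingers, y is the line along which they close (so a half turn about z gives the same grasp; the last joint's range is limited). The gripper opens to 92 mm and grips with 3 to 60 N. Pads are 20 mm wide; open, the fingers measure 128 mm over their backs; the gripper's body (75 mm by 189 mm) begins 69 mm behind the grasp point.
Start: joints at [-88.069, 9.076, 91.501, -0, 79.423, -12.038], TCP at [0.139, -0.558, 0.215] pointing down, gripper open.
Joint ranges: [-166.64, 166.64], [-54.1, 131.32], [10.49, 154.53], [-73.88, 253.88], [9.74, 151.15], [-171.62, 171.62]. Speed limits (degrees/s): [147.25, 147.25, 180, 180, 180, 180].

### API

Orientations are given as [roll, pitch, yaw] about the fixed x, y, z axes, in that order (R = Rz(yaw) Ry(pitch) Rx(roll)).
In Python, from plant import ctrl gives the robot as it stands. The module is installed in compiled form; this text tells all that it offers.
- The arm moves only by the shell command python3 -m handwheel 'ROWS'. ROWS is JSON, a list of rows, each a list of 5 numbers: the shift along the tool's x, y, z in mm, then the turn about the tool's z in rad, then the gripper command: -1 is fully open, 1 is shut, values between are in proportion. A call has exactly 5 rows; each row is the pose to reach, as a shift and turn from the pose commanded when the call began, along the tool's axes at that moment; what a row does not reach only later rows make up. A row lasts 1/10 s, in which the tool goes at most 50 mm and 8.59 degrees, less where a joint would pass 70% of its speed; a pose out of reach is approached as far as the arm can. A call with a gripper value outside its range is refused whole. The fingers move at their own pace and stop on an object; the grip force is fixed at half the most. Time passes only in rows, so rows that repeat a pose let the fingers close, or fill a call up. It gives the time, the measured TCP pose, the force, the opening and the grip force at its end, in the units of the state.
- ctrl.get_state(): the state, without advancing time (a new reading comes with each control period).
- ctrl.grab_frame(name): name is "scene" or "top" or "wrist"; returns the picture (400x640x3 uint8, blue, green, red); there is no depth.
- ctrl.calibration(name): a dict with "K" (3x3 intrinsics, pixels), "xyz" and "orientation" of the camera in the world; the wrist camera has in their place "hand_eye" (4x4, takes a point from camera to tool coordinates, whose origin is the TCP and whose axes are the flange's). Camera axes: x right, y down, z forward; pixel columns grow to the right and rows downward; lengths in m; the calibration is good to about 2 mm. The wrist camera is an equidistant fisheye: a pixel r from the principal point sees the ray r / f radians off the axis. A picture is of the moment at which its call begins: read the wrist's pose just before it. calibration takes no time and is no camera call.
- ctrl.sign_off(): hands the job in; it is judged then, once.
The state is a dict: "time": time; "q": joint angles; "joint_vel": joint speeds; "joint_efforts": joint torques, N m; "tool_pos": TCP position; "ee_rot": TCP orientation; "force": force on the tool from outside, world axes, zero at the start; "torque": the same for the moment, N m; "gripper_width": opening from 0.0 (shut) to 1.0 (fully open); "gripper_force": force on a finger pad.
Only numpy, scipy, OpenCV 4.12 (cv2) and the standard library are available. Lean on these libraries where they do the work, as an engineer would, in place of code of your own. Each camera call takes 0.05 s, during which the arm holds its last target. There are 200 camera calls.

## Working session

There is one attempt and no reset: what is moved stays moved. The work goes in short steps, Python scripts to look and compute and a shell command to move; the robot and the scene stay as the last step left them, time stands still between calls to the robot, and variables do not carry over. Pictures are saved under pics/ and viewed, at most 10 in all, crops included, and the job is handed in when it is done.

```bash
mkdir -p pics
python3 - <<'E'
from plant import ctrl
import cv2,numpy as np
for n in("top","scene"):
    cv2.imwrite(f"pics/{n}1.png",ctrl.grab_frame(n)); c=ctrl.calibration(n); print(n,np.round(c["K"],1).tolist(),c["xyz"],c["orientation"])
s=ctrl.get_state(); print({k:np.round(v,3).tolist() for k,v in s.items()})
print(np.round(ctrl.calibration("wrist")["hand_eye"],3).tolist())
E
```

```text
top [[370.9, 0.0, 320.3], [0.0, 370.9, 197.5], [0.0, 0.0, 1.0]] [0.40969816 0.04349268 0.80857099] [-170.66276402   -1.93453385  -88.4028276 ]
scene [[462.9, 0.0, 317.5], [0.0, 462.9, 206.5], [0.0, 0.0, 1.0]] [ 1.16174518 -0.31116229  0.77085665] [-134.08599051   -0.51589545   62.32814089]
{'time': 0.1, 'q': [-88.071, 9.108, 91.563, -0.001, 79.422, -12.037], 'joint_vel': [0.049, 0.001, -0.119, 0.044, 0.053, -0.036], 'joint_efforts': [-0.001, -38.651, -32.296, 0.07, 0.034, -0.0], 'tool_pos': [0.139, -0.557, 0.214], 'ee_rot': [-179.908, -0.019, 13.966], 'force': [0.592, 0.208, 0.13], 'torque': [0.038, -0.029, 0.009], 'gripper_force': 0.0, 'gripper_width': 1.001}
[[-0.0, -0.958, -0.285, 0.082], [1.0, -0.0, 0.0, -0.0], [-0.0, -0.285, 0.958, -0.169], [0.0, 0.0, 0.0, 1.0]]
```

View pics/top1.png

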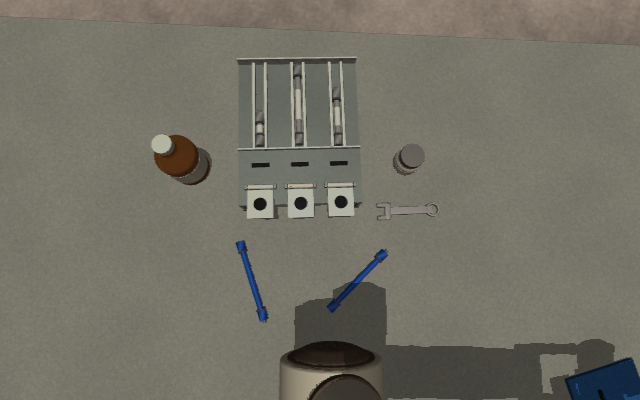

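View pics/scene1.png

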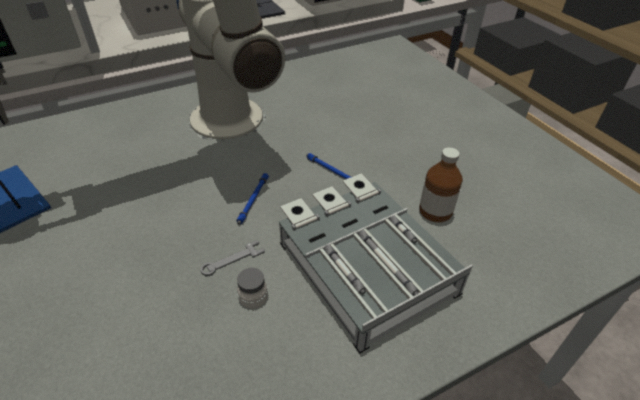

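The top view shows three white tags with discs at (260,204), (301,203) and (341,201). The columns behind them span about rows 107–147 (left), 63–147 (middle) and 82–145 (right). The blue rods near (252,280) and (358,280) are look-alikes lying on the bench. The middle column appears longest, so I'll measure and confirm with an enlarged crop.

```bash
cat > h.py <<'E'
from plant import ctrl
import cv2,numpy as np
from scipy.spatial.transform import Rotation as R
def ray(n,uv,z):
    c=ctrl.calibration(n);M=R.from_euler("xyz",c["orientation"],degrees=True).as_matrix()
    d=M@np.linalg.solve(c["K"],[*uv,1]);o=np.array(c["xyz"]);return o+d*(z-o[2])/d[2]
def proj(n,p):
    c=ctrl.calibration(n);M=R.from_euler("xyz",c["orientation"],degrees=True).as_matrix()
    q=c["K"]@(M.T@(np.array(p)-c["xyz"]));return q[:2]/q[2]
E
python3 - <<'E'
from h import *
im=cv2.imread("pics/top1.png")
cv2.imwrite("pics/crop1.png",cv2.resize(im[45:230,225:375],None,fx=4,fy=3.2,interpolation=cv2.INTER_CUBIC)[:592])
g=cv2.cvtColor(im,cv2.COLOR_BGR2GRAY)
m=(g>185).astype(np.uint8); m[:175]=0;m[225:]=0;m[:,:230]=0;m[:,375:]=0
cs,_=cv2.findContours(m,cv2.RETR_EXTERNAL,2)
for c in cs:
    if cv2.contourArea(c)>200:
        r=cv2.minAreaRect(c);b=cv2.boxPoints(r);print("tag",np.round(r[0],1),np.round(r[1],1),r[2]);print(np.round([ray("top",p,.079)[:2] for p in b],4).tolist())
for c in cs:
    if cv2.contourArea(c)>200:
        k=np.zeros_like(m);cv2.drawContours(k,[c],-1,1,-1);k=((k>0)&(g<90)).astype(np.uint8)
        M=cv2.moments(k,True);p=(M['m10']/M['m00'],M['m01']/M['m00']);print("disc",np.round(p,1),np.round(ray("top",p,.0805),4))
k=(g<50).astype(np.uint8);k[:155]=0;k[172:]=0;k[:,:240]=0;k[:,360:]=0
n,_,st,ce=cv2.connectedComponentsWithStats(k)
for i in range(1,n):
    if st[i,4]>15: print("slot",ce[i],np.round(ray("top",ce[i],.07),4))
print("deck back corners",ray("top",(238,58),.07),ray("top",(356,58),.07))
E
```

```text
slot [338.05479452 162.65753425] [ 0.6056 -0.0125  0.07  ]
slot [259.88405797 164.53623188] [0.5958 0.147  0.07  ]
slot [299.11940299 163.52238806] [0.6008 0.0673 0.07  ]
deck back corners [0.8276973  0.20613278 0.07      ] [ 0.83966673 -0.04660454  0.07      ]
```

View pics/crop1.png

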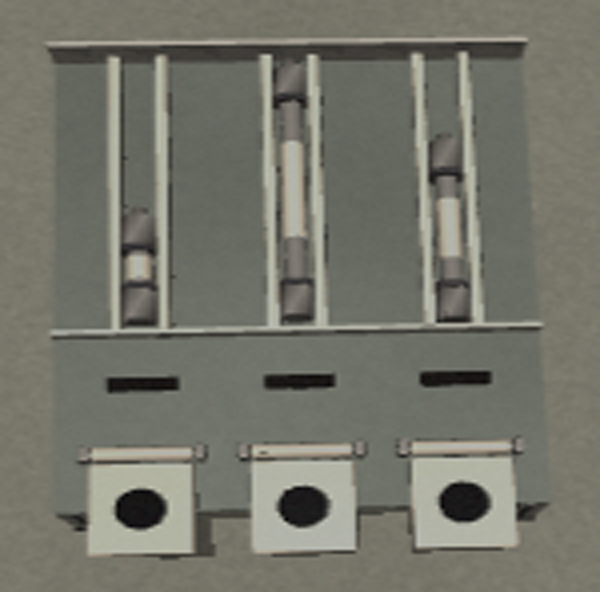

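The crop confirms it: the middle column (crop rows 60–320) is clearly longer than the right one (135–320) and the left one (208–322). The tag to flip is therefore the middle one, with its hinge bar at crop (305,451) and its front edge at crop row 551.

Run:
```python
from h import *
f=lambda x,y:(225+x/4-.4,45+y/3.2-.35)
P={"lugL":(78,454),"hingeL":(143,453),"hingeM":(304,451),"hingeR":(462,447)}
H={k:ray("top",f(*v),.078) for k,v in P.items()}
for k in H: print(k,np.round(H[k],4))
d=H["hingeL"]-H["hingeR"];print("yaw",np.degrees(np.arctan2(-d[0],d[1])),np.linalg.norm(d))
for n,p in {"Ledge":(140,555),"Medge":(304,551),"Redge":(467,549),"Mdisc":(304,506)}.items():print(n,np.round(ray("top",f(*p),.0785),4))
for n,p in {"Mcol near":(297,322),"Mcol far":(291,64)}.items():print(n,np.round(ray("top",f(*p),.083),4))
for n,p,z in (("bottle cap",(162,144),.175),("jar",(412,153),.062)):print(n,np.round(ray("top",p,z),3))
# scene view: discs and deck
g=cv2.cvtColor(cv2.imread("pics/scene1.png"),cv2.COLOR_BGR2GRAY)
for p in((299,213),(329,198),(361,186)):
    w=(g[p[1]-6:p[1]+7,p[0]-8:p[0]+9]<60).astype(np.uint8);M=cv2.moments(w,True);q=(p[0]-8+M['m10']/M['m00'],p[1]-6+M['m01']/M['m00']);print("scene disc",np.round(q,1),np.round(ray("scene",q,.079),4))
```

```text
lugL [0.5476 0.1747 0.078 ]
hingeL [0.5493 0.1425 0.078 ]
hingeM [0.5534 0.0624 0.078 ]
hingeR [ 0.5587 -0.0169  0.078 ]
yaw 3.3551309846911064 0.15970023081059964
Ledge [0.4854 0.1405 0.0785]
Medge [0.4904 0.0601 0.0785]
Redge [ 0.4942 -0.0206  0.0785]
Mdisc [0.5185 0.0611 0.0785]
Mcol near [0.6355 0.0688 0.083 ]
Mcol far [0.8111 0.0785 0.083 ]
bottle cap [0.6   0.304 0.175]
jar [ 0.634 -0.168  0.062]
scene disc [296.8 209.9] [ 0.5213 -0.0181  0.079 ]
scene disc [328.8 197.2] [0.5174 0.0619 0.079 ]
scene disc [359.  184.2] [0.5108 0.1433 0.079 ]
```

```bash
python3 -m handwheel '[[32,-37,0,0.05,1],[64,-74,0,0.1,1],[96,-110,0,0.15,1],[128,-147,0,0.185,1],[160,-184,0,0.185,1]]'
```

```text
time: 0.6
tool_pos: [0.25, -0.3388, 0.2141]
ee_rot: [-180.0, -0.0, 3.3]
force: [0.0, 0.4, -0.3]
gripper_width: 0.589
gripper_force: 0.0
```

```bash
cat > go.py <<'E'
# prints tool-axis shift (mm) and turn to a rack-frame target (x,y,z mm)
from h import *
import sys
H=np.array([.554,.0635]);yaw=3.4;a=np.radians(yaw)
s=ctrl.get_state();p=s["tool_pos"];Y=np.radians(s["ee_rot"][2])
U=np.array([[np.cos(a),np.sin(a)],[-np.sin(a),np.cos(a)]])
print("t",s["time"],"rack xy mm",np.round(U@(p[:2]-H)*1e3,1),"z",round(p[2]*1e3,1),"yaw",s["ee_rot"],"F",np.round(s["force"],1))
t=np.array(list(map(float,sys.argv[1:4])))/1e3
D=np.array([*(H+U.T@t[:2]),t[2]])-p
print("shift",np.round([1e3*(D[0]*np.cos(Y)+D[1]*np.sin(Y)),1e3*(D[0]*np.sin(Y)-D[1]*np.cos(Y)),-1e3*D[2]],1),"turn",round(Y-a,4))
E
python3 go.py -110 0 215
```

```text
t 0.6 rack xy mm [-327.3 -383.5] z 214.1 yaw [-1.79961471e+02 -1.22740213e-03  3.28284627e+00] F [ 0.   0.4 -0.3]
shift [ 216.5 -384.    -0.9] turn -0.002
```

```bash
python3 -m handwheel '[[22,-40,0,0,1],[44,-80,0,0,1],[66,-120,0,0,1],[88,-160,0,0,1],[110,-200,0,0,1]]'; python3 -m handwheel '[[20,-36,0,0,1],[40,-72,0,0,1],[60,-108,0,0,1],[80,-144,0,0,1],[100,-180,0,0,1]]'; python3 -m handwheel '[[0,0,0,0,1],[0,0,0,0,1],[0,0,0,0,1],[0,0,0,0,1],[0,0,0,0,1]]';python3 go.py -110 0 62
```

```text
time: 1.1
tool_pos: [0.3479, -0.1328, 0.2144]
ee_rot: [180.0, -0.0, 3.3]
force: [0.8, -1.0, 0.3]
gripper_width: 0.153
gripper_force: 0.0
time: 1.6
tool_pos: [0.4371, 0.0527, 0.2143]
ee_rot: [180.0, 0.0, 3.4]
force: [0.5, -2.0, 0.3]
gripper_width: 0.011
gripper_force: 0.0
time: 2.1
tool_pos: [0.4368, 0.0499, 0.2147]
ee_rot: [180.0, -0.0, 3.3]
force: [0.6, -0.0, -0.5]
gripper_width: 0.003
gripper_force: 0.0
t 2.1 rack xy mm [-117.8   -6.6] z 214.7 yaw [ 1.79992022e+02 -1.11517139e-02  3.25657200e+00] F [ 0.6 -0.  -0.5]
shift [  7.8  -6.6 152.7] turn -0.0025
```

```bash
python3 -m handwheel '[[4,-2,40,0,1],[8,-4,80,0,1],[12,-6,120,0,1],[18,-7,151,0,1],[18,-7,151,0,1]]'
python3 - <<'E'
from h import *
cv2.imwrite("pics/w1.png",ctrl.grab_frame("wrist"))
cv2.imwrite("pics/s2.png",cv2.resize(ctrl.grab_frame("scene")[120:260,230:430],None,fx=4,fy=4,interpolation=2))
E
python3 go.py -75 0 64
```

```text
time: 2.6
tool_pos: [0.4508, 0.0589, 0.0596]
ee_rot: [-179.9, 0.5, 3.3]
force: [-1.3, 0.1, -0.3]
gripper_width: 0.004
gripper_force: 0.0
t 2.7 rack xy mm [-99.6   0.9] z 64.2 yaw [-1.79998392e+02  2.51939089e-02  3.32568035e+00] F [ 0.8 -0.2 -0.1]
shift [24.6  0.8  0.2] turn -0.0013
```

View pics/w1.png

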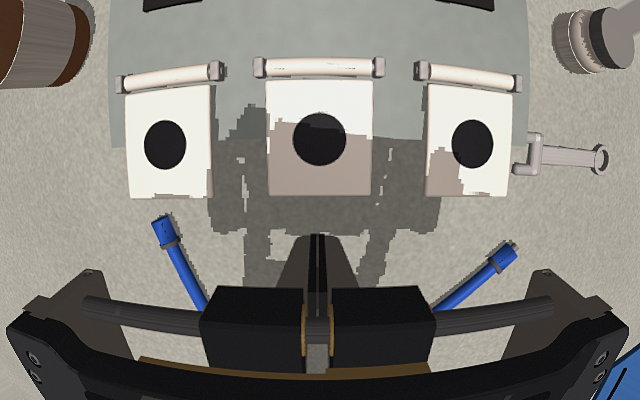

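The fingertips at (317,235) are centred on the middle tag, whose free edge is at row 195. Next I approach until contact.

```bash
python3 -m handwheel '[[5,1,0,0,1],[10,1,0,0,1],[12,1,0,0,1],[13,1,0,0,1],[14,1,0,0,1]]'; python3 -m handwheel '[[0,0,0,0,1],[0,0,0,0,1],[0,0,0,0,1],[0,0,0,0,1],[0,0,0,0,1]]';python3 go.py -75 0 64
```

```text
time: 3.2
tool_pos: [0.4688, 0.0588, 0.0639]
ee_rot: [180.0, -0.0, 3.4]
force: [-0.1, 0.2, -1.0]
gripper_width: 0.006
gripper_force: 0.0
time: 3.7
tool_pos: [0.4684, 0.0588, 0.0636]
ee_rot: [-180.0, 0.0, 3.4]
force: [-0.3, 0.3, -0.4]
gripper_width: 0.002
gripper_force: 0.0
t 3.7 rack xy mm [-85.7   0.3] z 63.6 yaw [-1.79999723e+02  8.24311583e-03  3.37032384e+00] F [-0.3  0.3 -0.4]
shift [10.7  0.3 -0.4] turn -0.0005
```

```bash
python3 -m handwheel '[[4,0,0,0,1],[7,0,0,0,1],[8,0,0,0,1],[9,0,0,0,1],[9,0,0,0,1]]'; python3 -m handwheel '[[0.5,0,0,0,1],[1,0,0,0,1],[1.5,0,0,0,1],[2,0,0,0,1],[2,0,0,0,1]]';python3 go.py -75 0 64
```

```text
time: 4.2
tool_pos: [0.4776, 0.0593, 0.0636]
ee_rot: [-180.0, 0.0, 3.4]
force: [0.6, -0.4, -0.1]
gripper_width: 0.004
gripper_force: 0.0
time: 4.7
tool_pos: [0.4796, 0.0594, 0.0636]
ee_rot: [180.0, -0.0, 3.4]
force: [-0.3, 0.2, 0.7]
gripper_width: 0.006
gripper_force: 0.0
t 4.7 rack xy mm [-74.6   0.3] z 63.6 yaw [ 1.79999693e+02 -2.14020312e-03  3.36888310e+00] F [-0.3  0.2  0.7]
shift [-0.4  0.3 -0.4] turn -0.0005
```

```bash
for i in 1; do python3 -m handwheel '[[0.5,0,0,0,1],[1,0,0,0,1],[1.5,0,0,0,1],[2,0,0,0,1],[2,0,0,0,1]]'; done; python3 -m handwheel '[[0.5,0,0,0,1],[1,0,0,0,1],[1.5,0,0,0,1],[2,0,0,0,1],[2,0,0,0,1]]';python3 go.py -75 0 64
```

```text
time: 5.2
tool_pos: [0.48, 0.0595, 0.0629]
ee_rot: [-180.0, 0.2, 3.4]
force: [-5.5, -1.3, 1.3]
gripper_width: 0.006
gripper_force: 2.6
time: 5.7
tool_pos: [0.4802, 0.0596, 0.062]
ee_rot: [-180.0, 0.4, 3.4]
force: [-8.2, -1.3, 0.5]
gripper_width: 0.004
gripper_force: 4.4
t 5.7 rack xy mm [-73.9   0.5] z 62.0 yaw [-179.98050834    0.44667893    3.39458317] F [-8.2 -1.3  0.5]
shift [-1.1  0.5 -2. ] turn -0.0001
```

Contact came at the expected place, at about 8 N. Now I lift along the arc.

```bash
python3 -m handwheel '[[0,0,-4,0,1],[0,0,-8,0,1],[0.5,0,-12,0,1],[1.5,0,-16,0,1],[2,0,-18,0,1]]'; python3 go.py -75 0 64
python3 - <<'E'
from h import *
cv2.imwrite("pics/w2.png",ctrl.grab_frame("wrist"))
E
```

```text
time: 6.2
tool_pos: [0.483, 0.0598, 0.0808]
ee_rot: [-180.0, 0.3, 3.4]
force: [-8.4, 0.0, 1.7]
gripper_width: 0.002
gripper_force: 4.1
t 6.2 rack xy mm [-71.1   0.5] z 80.8 yaw [-179.98458042    0.34764479    3.39153882] F [-8.4  0.   1.7]
shift [-3.9  0.5 16.8] turn -0.0001
```

View pics/w2.png

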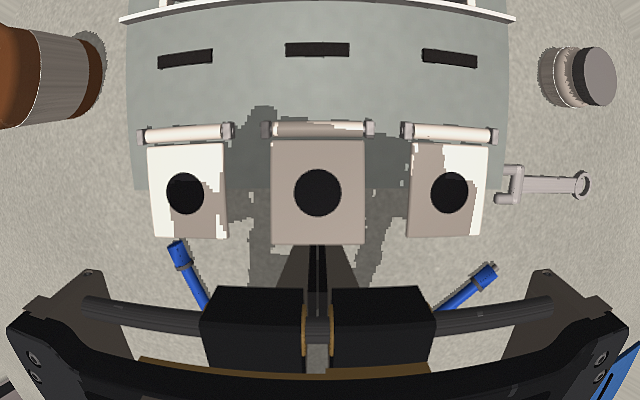

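The front edge of the middle tag has risen (row 245, wider than its neighbours at row 238), and the finger moved in by 2.8 mm, which fits about 18°. I'll continue along the arc.

```bash
python3 -m handwheel '[[2,0,-6,0,1],[5,0,-12,0,1],[9,0,-18,0,1],[13.5,0,-23,0,1],[18,0,-28,0,1]]'; python3 go.py -75 0 64;  python3 -m handwheel '[[5,0,-4,0,1],[10,0,-7.5,0,1],[15,0,-10,0,1],[20,0,-12,0,1],[25,0,-13,0,1]]'; python3 go.py -75 0 64
```

```text
time: 6.75
tool_pos: [0.5023, 0.0609, 0.11]
ee_rot: [-180.0, 0.2, 3.4]
force: [-4.2, -0.3, 2.7]
gripper_width: -0.0
gripper_force: 1.7
t 6.75 rack xy mm [-51.7   0.4] z 110.0 yaw [-179.99189537    0.18779943    3.38601877] F [-4.2 -0.3  2.7]
shift [-23.3   0.5  46. ] turn -0.0002
time: 7.25
tool_pos: [0.5291, 0.0623, 0.1228]
ee_rot: [180.0, -0.0, 3.4]
force: [-0.5, 0.3, 0.4]
gripper_width: 0.006
gripper_force: 0.3
t 7.25 rack xy mm [-24.9   0.2] z 122.8 yaw [ 1.79994262e+02 -3.26003180e-02  3.36826449e+00] F [-0.5  0.3  0.4]
shift [-50.1   0.3  58.8] turn -0.0006
```

Run:
```python
from h import *
cv2.imwrite("pics/s3.png",cv2.resize(ctrl.grab_frame("scene")[110:270,220:420],None,fx=3.5,fy=3.5,interpolation=2))
```

```text
(no output)
```

View pics/s3.png

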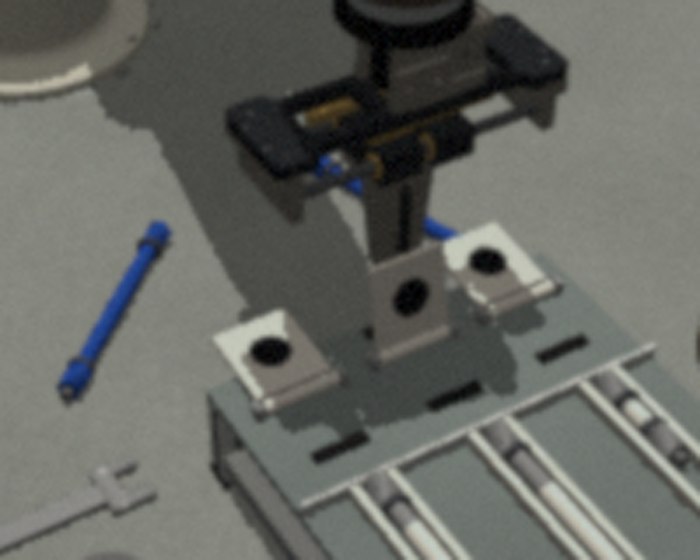

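The tag in the crop around (408,305) is nearly upright, with its disc facing the columns and the fingers behind it. Now I push it over along the arc.

```bash
python3 -m handwheel '[[6,0,0.5,0,1],[12,0,1,0,1],[20,0,2,0,1],[28,0,3,0,1],[32,0,4,0,1]]'; python3 -m handwheel '[[5,0,2,0,1],[10,0,6,0,1],[15,0,10,0,1],[19,0,14,0,1],[22,0,18,0,1]]'; python3 go.py 36 0 79
```

```text
time: 7.8
tool_pos: [0.5611, 0.0642, 0.1183]
ee_rot: [-180.0, 0.0, 3.4]
force: [-0.4, -0.7, -0.8]
gripper_width: 0.004
gripper_force: 0.3
time: 8.3
tool_pos: [0.5827, 0.0655, 0.1002]
ee_rot: [-180.0, 0.0, 3.4]
force: [-0.1, -0.6, -0.1]
gripper_width: 0.004
gripper_force: 0.3
t 8.3 rack xy mm [28.7  0.2] z 100.2 yaw [-1.79999063e+02  7.46363589e-05  3.36890664e+00] F [-0.1 -0.6 -0.1]
shift [ 7.3  0.2 21.2] turn -0.0005
```

```bash
python3 -m handwheel '[[2,0,4,0,1],[4,0,8,0,1],[6,0,12,0,1],[7,0,16,0,1],[7,0,19,0,1]]'; python3 -m handwheel '[[0,0,1,0,1],[0,0,2,0,1],[0,0,3,0,1],[0,0,4,0,1],[0,0,4,0,1]]'; python3 go.py 36 0 79
python3 - <<'E'
from h import *
cv2.imwrite("pics/s4.png",cv2.resize(ctrl.grab_frame("scene")[110:270,220:420],None,fx=3.5,fy=3.5,interpolation=2))
E
```

```text
time: 8.8
tool_pos: [0.5894, 0.0659, 0.0812]
ee_rot: [-180.0, -0.0, 3.4]
force: [0.0, 0.1, 0.2]
gripper_width: 0.003
gripper_force: 0.2
time: 9.3
tool_pos: [0.5893, 0.0659, 0.0787]
ee_rot: [180.0, 0.0, 3.4]
force: [-4.1, 0.9, 6.4]
gripper_width: 0.005
gripper_force: 3.4
t 9.3 rack xy mm [35.4  0.3] z 78.7 yaw [1.79993711e+02 9.20027752e-03 3.37959294e+00] F [-4.1  0.9  6.4]
shift [ 0.6  0.3 -0.3] turn -0.0004
```

View pics/s4.png

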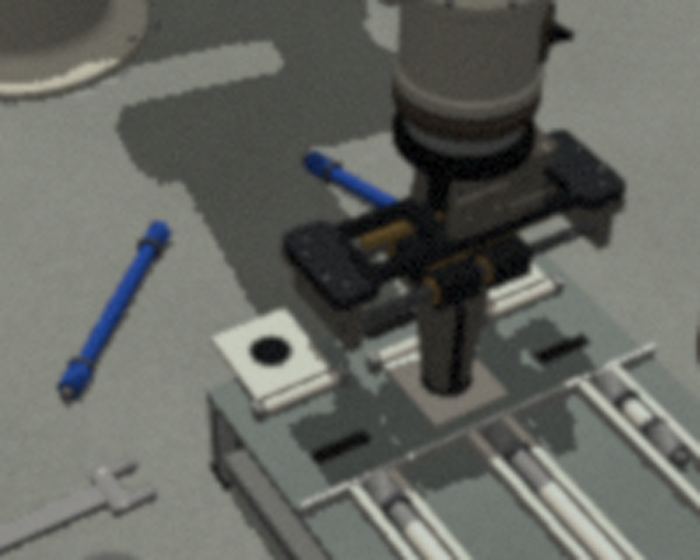

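The tag lies on the column side under the fingertips at (445,390). The tip is at z = 78.7 mm with 6 N, which means it is at the stop. I'll press slightly more, then lift straight up.

```bash
python3 -m handwheel '[[0,0,1,0,1],[0,0,2,0,1],[0,0,2,0,1],[0,0,2,0,1],[0,0,2,0,1]]'; python3 -m handwheel '[[0,0,-8,0,1],[0,0,-20,0,1],[0,0,-50,0,1],[0,0,-90,0,1],[0,0,-130,0,1]]';  python3 -m handwheel '[[-40,0,0,0,1],[-80,0,0,0,1],[-120,0,0,0,1],[-160,0,0,0,1],[-160,0,0,0,1]]'; python3 -m handwheel '[[0,0,0,0,1],[0,0,0,0,1],[0,0,0,0,1],[0,0,0,0,1],[0,0,0,0,1]]'
python3 - <<'E'
from h import *
cv2.imwrite("pics/s5.png",cv2.resize(ctrl.grab_frame("scene")[110:320,190:480],None,fx=2.7,fy=2.7,interpolation=2))
E
```

```text
time: 9.85
tool_pos: [0.5894, 0.0659, 0.0785]
ee_rot: [180.0, 0.0, 3.4]
force: [-7.8, 1.1, 17.3]
gripper_width: 0.004
gripper_force: 8.4
time: 10.35
tool_pos: [0.5889, 0.0659, 0.2071]
ee_rot: [-180.0, 0.0, 3.4]
force: [0.4, 0.1, 0.2]
gripper_width: 0.006
gripper_force: 0.0
time: 10.85
tool_pos: [0.4254, 0.0569, 0.2047]
ee_rot: [-180.0, 0.1, 3.4]
force: [-0.3, -0.5, 0.9]
gripper_width: 0.007
gripper_force: 0.0
time: 11.35
tool_pos: [0.4301, 0.0564, 0.2055]
ee_rot: [-180.0, 0.0, 3.4]
force: [-0.4, -0.3, -1.0]
gripper_width: 0.003
gripper_force: 0.0
```

View pics/s5.png

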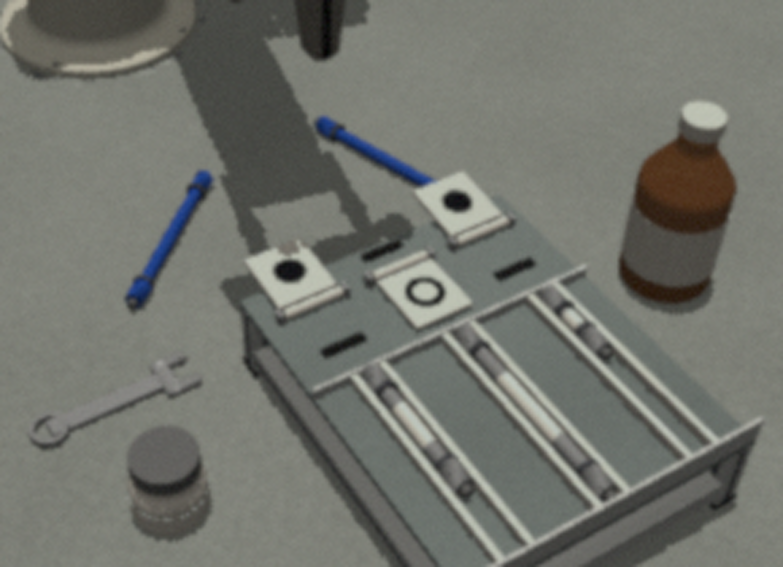

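The middle tag lies flat on the column side with its ring up at (424,292). The other tags, the columns, the bottle, the jar and the wrench look undisturbed, and the arm is clear.

```bash
python3 -c "
from plant import ctrl
print(ctrl.sign_off())"
```

```text
the job is handed in; nothing more can be done
None
```

The middle tag, at the head of the longest column's lane, is flipped flat on the column side with its ring face up; nothing else looks moved in the final picture, and the job is handed in.

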